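# Turn the parcel's label to the bench scanner and scan it

## Task

Scan the parcel on the turntable: with a finger, push the turntable round by one of its spokes until the parcel's white label squarely faces the scanner, and only then press the scan button all the way down and let it come up again. Do not touch the parcel itself, pick nothing up, and leave everything else on the bench where it is.

Things in the scene. Friction and masses are not known exactly. Their poses are not given: they have to be found in the camera images.
- turntable: Low metal disc 160 mm across, its rubber top 30 mm above the bench. Four dark flat steel spokes, 16 mm wide, stick out level along its own +x, +y, -x, -y, ending 125 mm from the axis, at heights 14 to 28 mm above the bench. Turns either way, no limit; a light drag (about 1 N at a spoke's end) stops it at once when not pushed. Origin on the axis, 12 mm above the bench; turns with it.
- stand: Fixed black round foot under the turntable, 140 mm across, 12 mm high, on the same axis. Origin on the bench.
- parcel: Loose cardboard parcel, 110 (its x) by 80 (its y) by 40 mm high, 0.2 to 0.45 kg, lying near the turntable's middle, turning with it, up to 0.25 rad askew to the spokes. The white label is on its own +x end face and folds 27 mm over onto the top: its +x axis points the way the label faces. Origin at the centre of its underside; top 70 mm above the bench.
- label (a point): Centre of the label's upright part, on the parcel's +x end face, 55 mm from the parcel's middle and 20 mm above its underside.
- scanner: Fixed black scanner head 60 x 80 x 60 mm on a grey foot 90 x 90 mm, 96 mm high in all, 250 mm from the turntable's axis, on the side away from the robot. Its glass window looks along its own -x, straight at the axis; the label faces it squarely when the parcel's +x points the same way as the scanner's +x. Origin at the centre of its underside, on the bench.
- scan (a joint): Travel of the scan button in m: 0 up, 0.006 fully down; a spring returns it. It takes about 5 N to press fully.
- scan_top (a point): Centre of the top of the scan button, a round black push button 40 mm across that is pressed straight down, in a grey housing fixed to the bench beside the turntable.
- tape_roll: Bystander: pale tape roll lying flat, 72 mm across, 45 mm high, in front of the robot. Origin: centre of its underside.
- label_roll: Bystander: white label roll standing on its end, 56 mm across, 50 mm high, on the robot's side of the scan button. Origin: centre of its underside.
- marker: Bystander: marker pen 120 mm long, 17 mm thick, lying at the robot's left. Origin: under its middle.
- mug: Bystander: white mug 80 mm across, 90 mm high, at the left. Origin: centre of its underside.
- bottle: Bystander: green bottle 60 mm across, 170 mm high, at the left. Origin: centre of its underside.
- spare_carton: Bystander: closed carton 120 x 90 x 70 mm without a label, at the right. Origin: centre of its underside.
- blue_bin: Bystander: open blue bin 150 x 110 x 60 mm, at the right. Origin: centre of its underside.

How it is judged:
By the outcome, as a careful person would: the job done as asked, in the order asked, and still so for the second after the job is handed in, with the robot touching nothing.
It also fails if it takes over 58 s, if anything falls off the work surface, if the arm or the gripper's body presses on something with over 40 N, if the wrist force passes 120 N, or if a joint passes its speed limit or range.

## Robot

A 6-joint arm with a two-finger parallel gripper is mounted at the origin on the work surface. World frame = base frame: x ahead of the robot, y to its left, z up, the work surface at z = 0. Lengths are in m, angles in degrees, forces in N, time in s.
With the tool pointing down it reaches from about 0.3 to 0.75 m from the base axis. Payload 8.5 kg.
Tool frame: the origin (TCP) lies at the very end of the fingers, on their centre line; the grasp point (between the pads) lies 19 mm behind it; x points along the fingers, y is the direction in which the jaws open and shut, and the axes are right-handed (so a half turn about x gives the same grasp; the last joint's range is limited). The gripper opens to 85 mm and grips with 20 to 120 N. Pads are 22 mm wide; open, the fingers measure 114 mm over their backs; the gripper's body (76 mm by 85 mm) begins 54 mm behind the grasp point. The pads swing forward as they close: fully open they stand 13 mm farther back than shut.
Start: joints at [51.778, 21.807, 74.336, -0, 83.858, -12.336], TCP at [0.24, 0.495, 0.231] pointing down, gripper open.
Joint ranges: [-178.18, 178.18], [-50.72, 133.34], [12.68, 142.11], [-81.47, 261.47], [9.98, 163.14], [-165.26, 165.26]. Speed limits (degrees/s): [136.94, 136.94, 180, 180, 180, 180].

## Interface

Orientations are given as a 3x3 rotation matrix whose columns are the frame's x, y, z axes.
In Python, from rig import sensors, cams, env gives the robot as it stands.
- The arm moves only by the shell command python3 -m crank 'ROWS' [FORCE]. ROWS is a JSON object of lists of equal length, an entry for each row: "hand": the closure in counts, from 0 (fully open) to 255 (shut); "translation": the shift along the tool's x, y, z in m, a list of three; "dr": the turn, a rotation vector about the tool's x, y, z in rad, a list of three. A call has 1 to 5 rows; each row is the pose to reach, as a shift and turn from the pose commanded when the call began, along the tool's axes at that moment; what a row does not reach only later rows make up. A row lasts 1/10 s, in which the tool goes at most 50 mm and 8.59 degrees, less where a joint would pass 70% of its speed; a pose out of reach is approached as far as the arm can. A call with a gripper value outside its range is refused whole. The fingers move at their own pace and stop on an object; FORCE is the grip in N (left out, the last holds). Time passes only in rows, so rows that repeat a pose let the fingers close. It gives the time, the measured TCP pose, the force and the opening at its end, in the units of the state.
- sensors.observe(): the state, without advancing time (a new reading comes with each control period).
- cams.get_image(name): name is "scene" or "top"; returns (picture, depth): 420x560x3 uint8, blue, green, red; 420x560 float32, m along the optical axis (not along the pixel's ray), 0 where there is no reading.
- cams.calibration(name): a dict with "vertical_fov" (degrees; the focal length in pixels is half the picture's height over the tangent of half this angle, whatever the lens; pixels are square), "cx", "cy" (the principal point, pixels), "extrinsics" (4x4, takes a point from camera to world coordinates). Camera axes: x right, y down, z forward; pixel columns grow to the right and rows downward; lengths in m; the calibration is good to about 2 mm. A picture is of the moment at which its call begins. calibration takes no time and is no camera call.
- env.close_job(): hands the job in, once; it reports no verdict.
The state is a dict: "time_s": time; "q": joint angles; "qvel": joint speeds; "joint_efforts": joint torques, N m; "position": TCP position; "tool_rot": TCP orientation; "ft_force": force on the tool from outside, world axes, zero at the start; "wrist_torque": the same for the moment, N m; "grip_width": finger opening in m.
Only numpy, scipy, OpenCV 4.12 (cv2) and the standard library are available. Lean on these libraries where they do the work, as an engineer would, in place of code of your own. Each camera call takes 0.05 s, during which the arm holds its last target. There are 200 camera calls.

## Working session

There is one attempt and no reset: what is moved stays moved. The work goes in short steps, Python scripts to look and compute and a shell command to move; the robot and the scene stay as the last step left them, time stands still between calls to the robot, and variables do not carry over. Pictures are saved under pics/ and viewed, about 8 in all and at most 12, crops included, and the job is handed in when it is done.

```bash
ls; mkdir -p pics; cat > h.py <<'E'
import numpy as np, cv2
from rig import sensors, cams, env
def K(n):
    c=cams.calibration(n); f=210/np.tan(np.radians(c["vertical_fov"])/2)
    return f,c["cx"],c["cy"],np.array(c["extrinsics"])
def world(n,d,u,v):
    f,cx,cy,T=K(n); z=d[int(round(v)),int(round(u))]
    return (T@[ (u-cx)/f*z,(v-cy)/f*z,z,1])[:3]
def onplane(n,u,v,h):
    f,cx,cy,T=K(n); r=T[:3,:3]@[(u-cx)/f,(v-cy)/f,1]; o=T[:3,3]
    return o+r*(h-o[2])/r[2]
def cloud(n,d):
    f,cx,cy,T=K(n); v,u=np.mgrid[0:d.shape[0],0:d.shape[1]]
    p=np.stack([(u-cx)/f*d,(v-cy)/f*d,d],-1); return p@T[:3,:3].T+T[:3,3]
E
python3 - <<'E'
from h import *
for n in("scene","top"):
    im,d=cams.get_image(n); cv2.imwrite(f"pics/{n}0.png",cv2.resize(im,(784,588),interpolation=cv2.INTER_CUBIC)); np.savez(f"{n}0.npz",im=im,d=d)
    c=cams.calibration(n); print(c, (d==0).mean())
print(sensors.observe())
E
```

```text
pics
{'vertical_fov': 57.37655785004829, 'cx': 271.59196184005543, 'cy': 209.33513578823397, 'extrinsics': array([[ 6.21466107e-01,  5.87861742e-01, -5.17878798e-01,
         1.05233208e+00],
       [ 7.83440655e-01, -4.65658707e-01,  4.11561306e-01,
        -3.71894239e-01],
       [ 7.86374622e-04, -6.61498708e-01, -7.49945892e-01,
         8.03132308e-01],
       [ 0.00000000e+00,  0.00000000e+00,  0.00000000e+00,
         1.00000000e+00]])} 0.003932823129251701
{'vertical_fov': 49.59246871795797, 'cx': 282.72869157609614, 'cy': 212.7101149772701, 'extrinsics': array([[ 0.02334639, -0.98931656,  0.14390168,  0.38960303],
       [-0.99969973, -0.02417418, -0.00400639,  0.0335908 ],
       [ 0.0074423 , -0.14376494, -0.98958388,  1.32775884],
       [ 0.        ,  0.        ,  0.        ,  1.        ]])} 0.00405187074829932
{'time_s': 0.1, 'q': array([ 5.17780232e+01,  2.18394226e+01,  7.43784404e+01,  7.81299990e-04,
        8.38581092e+01, -1.23343727e+01]), 'qvel': array([-0.02844823, -0.09214623, -0.0669111 , -0.08155   , -0.04124079,
       -0.0144562 ]), 'joint_efforts': array([ 5.39107117e-03, -4.49213898e+01, -2.31659389e+01, -6.60910678e-05,
        3.58249330e-03, -6.12943109e-05]), 'position': array([0.23996119, 0.4946127 , 0.23076363]), 'tool_rot': array([[-8.31039021e-04,  4.36607944e-01,  8.99651495e-01],
       [-1.03331579e-03,  8.99650951e-01, -4.36608634e-01],
       [-9.99999121e-01, -1.29246291e-03, -2.96491162e-04]]), 'ft_force': array([-0.14871155, -1.41333241, -1.13312957]), 'wrist_torque': array([0.05661128, 0.05028435, 0.0025734 ]), 'grip_width': 0.08557289282152601}
```

View pics/scene0.png

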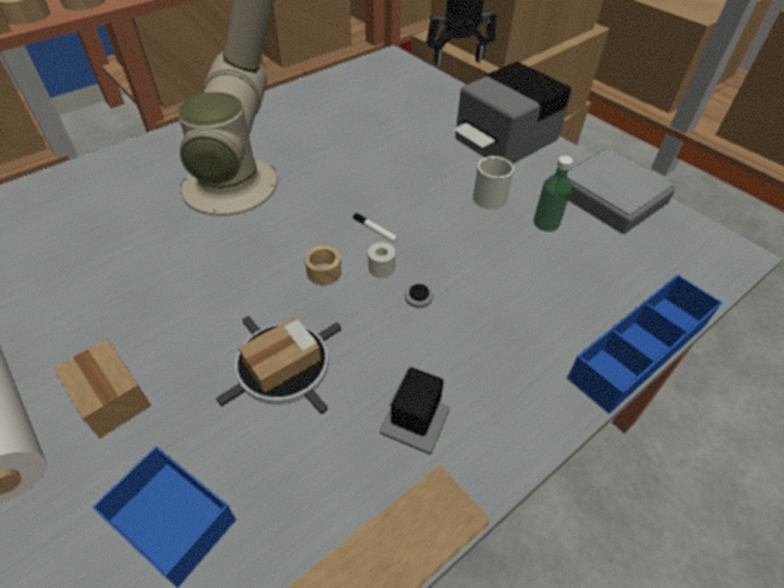

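View pics/top0.png

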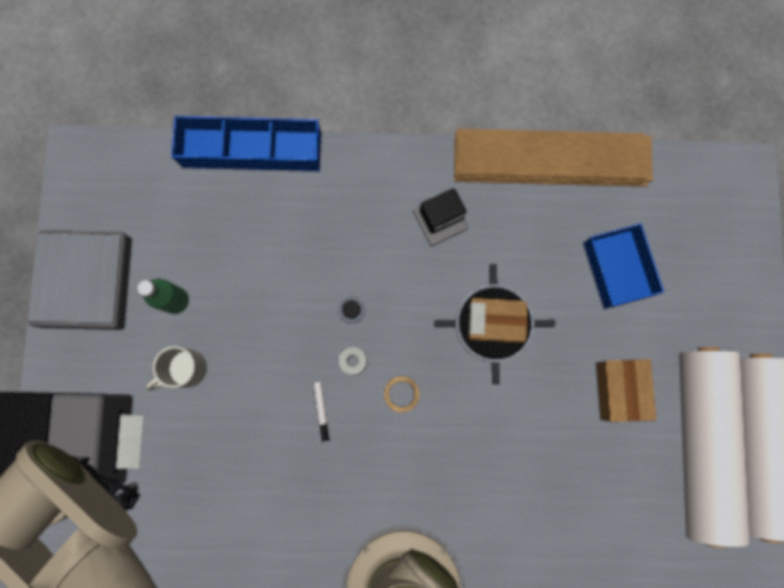

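The scene view shows the parcel at (280,355), its label toward (300,335), the scanner at (416,405) and the button at (419,293). In the top view the turntable is at (495,323), with the label facing left (+y). The scanner is at (443,212) and the button at (351,309). I'll measure these from depth next.

```bash
python3 - <<'E'
from h import *
for n in("scene","top"):
    z=np.load(f"{n}0.npz"); im,d=z["im"],z["d"]; P=cloud(n,d); print(n)
    c0=onplane("top",495/1.4,323/1.4,.03)[:2]
    R=np.hypot(P[...,0]-c0[0],P[...,1]-c0[1])
    def rect(m,l):
        q=P[m]; r=cv2.minAreaRect((q[:,:2]*1000).astype(np.float32)); print(l,m.sum(),np.round(r[0],1),np.round(r[1],1),round(r[2],1),"z",np.round(np.median(q[:,2]),4))
    rect((R<.09)&(abs(P[...,2]-.07)<.008),"parcel top")
    gray=im.max(-1)
    m=(R<.09)&(abs(P[...,2]-.07)<.008); hsv=cv2.cvtColor(im,cv2.COLOR_BGR2HSV)
    lab=m&(hsv[...,1]<50); rect(lab,"label top"); print(" label-parcel vec",(np.mean(P[lab],0)-np.mean(P[m],0))[:2]*1000)
    # spokes
    m=(R>.088)&(R<.135)&(gray<75)&(P[...,2]>.012)&(P[...,2]<.045)
    nl,cc,st,ce=cv2.connectedComponentsWithStats(m.astype(np.uint8))
    for i in range(1,nl):
        if st[i,4]>15:
            q=P[cc==i]; e=q.mean(0); print("spoke",st[i,4],np.round(e*1000,1), round(np.degrees(np.arctan2(e[1]-c0[1],e[0]-c0[0])),1), "rmax",R[cc==i].max().round(4))
    # disc
    s0=onplane("top",443/1.4,212/1.4,.09)[:2]
    rs=np.hypot(P[...,0]-s0[0],P[...,1]-s0[1])<.09
    rect(rs&(abs(P[...,2]-.096)<.008),"scanner head top"); rect(rs&(P[...,2]>.006)&(P[...,2]<.02),"foot")
    b0=onplane("top",351/1.4,309/1.4,.02)[:2]; rb=np.hypot(P[...,0]-b0[0],P[...,1]-b0[1])
    m=(rb<.04)&(gray<70)&(P[...,2]>.008); rect(m,"button black"); m=(rb<.05)&(P[...,2]>.01); rect(m,"housing")
    print("b z",np.round(np.percentile(P[(rb<.012)][:,2],[5,50,95]),4)); 
    for nm,px in(("tape",(401,394)),("lroll",(352,361))):
        b=onplane("top",px[0]/1.4,px[1]/1.4,.045)[:2]; rect((np.hypot(P[...,0]-b[0],P[...,1]-b[1])<.05)&(P[...,2]>.03)&(P[...,2]<.06),nm)
    print(c0)
    if n=="top":
        f=lambda x,y:cv2.resize(im[y-75:y+75,x-100:x+100],(800,600),interpolation=cv2.INTER_CUBIC)
        cv2.imwrite("pics/c1.png",f(335,205))
E
```

```text
scene
parcel top 1420 [ 534.4 -178.1] [111.3  83. ] 88.2 z 0.071
label top 249 [ 529.3 -178.2] [113.3  65.9] 84.8 z 0.0717
 label-parcel vec [-2.93825229 42.49189253]
spoke 54 [ 427.1 -181.4   28.7] -177.2 rmax 0.1206
spoke 72 [532.  -72.   27.2] 89.5 rmax 0.1203
spoke 112 [ 537.7 -282.6   27.2] -86.4 rmax 0.1246
spoke 106 [ 639.  -175.6   28.1] 0.4 rmax 0.1261
scanner head top 985 [753.1 -64.5] [62.9 80.6] 27.2 z 0.0964
foot 649 [754.4 -63.7] [90.6 90.2] 26.5 z 0.0125
button black 127 [554.3 119.2] [32.8 37. ] 48.9 z 0.0221
housing 244 [557.  115.6] [52.4 47. ] 47.8 z 0.0195
b z [0.0192 0.0223 0.0248]
tape 327 [384.2  10.4] [67.9 69.7] 53.3 z 0.0443
lroll 306 [446.4 111. ] [50.9 58. ] 51.4 z 0.0494
[ 0.53105424 -0.17627921]
top
parcel top 1136 [ 535.  -175.8] [111.3  80.3] 88.1 z 0.0694
label top 230 [ 538.2 -175.2] [ 62.6 110.8] 2.5 z 0.0697
 label-parcel vec [ 2.29983606 40.94029875]
spoke 45 [ 635.4 -170.7   27.3] 3.0 rmax 0.1195
spoke 48 [529.3 -70.7  27.5] 91.0 rmax 0.1225
spoke 46 [ 534.5 -279.6   27.1] -88.1 rmax 0.1208
spoke 47 [ 426.5 -176.6   27.9] -179.8 rmax 0.1205
scanner head top 604 [753.5 -60.9] [62.1 79.5] 26.9 z 0.0952
foot 313 [757.1 -61.4] [151.7 153. ] 75.7 z 0.0112
button black 119 [554.6 121.1] [33.2 32.2] 0.7 z 0.0207
housing 235 [554.3 121.7] [53.2 49.9] 1.2 z 0.0187
b z [0.0179 0.0216 0.0245]
tape 250 [384.   13.4] [66.5 70. ] 1.3 z 0.0439
lroll 263 [447. 113.] [53.4 53.4] 2.9 z 0.0488
[ 0.53105424 -0.17627921]
```

View pics/c1.png

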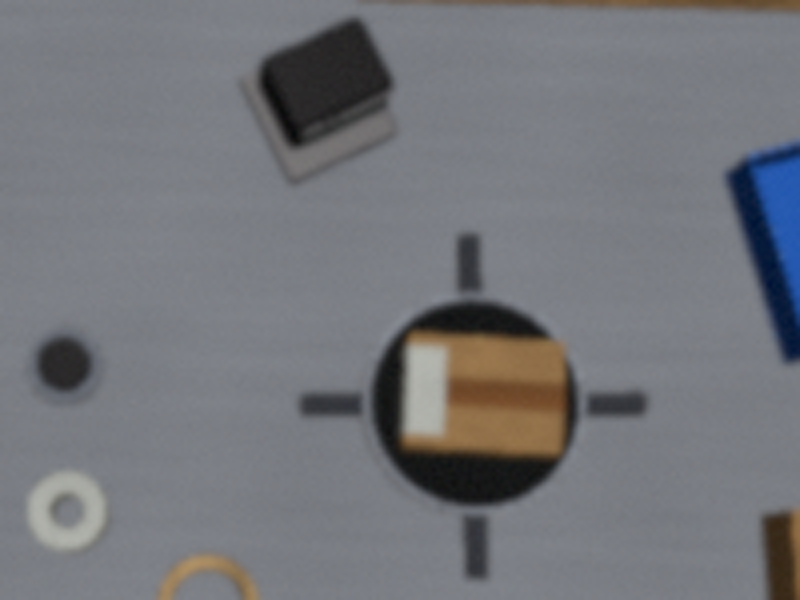

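In the crop, the spokes (at about 1.5° mod 90) and the parcel are clear. The parcel leans slightly, so its +x is at about 88°.

| Quantity | Value |
|---|---|
| Turntable axis | about (0.532, -0.176) |
| Scanner yaw | about 27° |
| Needed turn | about -61° (clockwise from above) |

I'll push the near (-x) spoke toward +y with the shut fingers. First I shut the gripper and travel over at height.

```bash
cat > rel.py <<'E'
# usage: rel.py x y z yaw : tool-frame shift+turn from current pose to TCP target, tool down, y axis at yaw
import sys; from h import *; from scipy.spatial.transform import Rotation as Ro
def rel(s,x,y,z,yaw):
    a=np.radians(yaw); Y=np.array([np.cos(a),np.sin(a),0]); X=np.array([0,0,-1.]); R=np.stack([X,Y,np.cross(X,Y)],1)
    T=s["tool_rot"]; return T.T@(np.array([x,y,z])-s["position"]), Ro.from_matrix(T.T@R).as_rotvec()
if __name__=="__main__":
    s=sensors.observe(); t,r=rel(s,*map(float,sys.argv[1:])); print(np.round(t,4),np.round(r,4),"t",s["time_s"],"pos",s["position"].round(4))
E
python3 -m crank '{"hand":[255,255,255,255,255],"translation":[[0,-0.02,0.017],[0,-0.06,0.05],[0,-0.1,0.085],[0,-0.14,0.12],[0,-0.18,0.153]],"dr":[[-0.1,0,0],[-0.2,0,0],[-0.3,0,0],[-0.4,0,0],[-0.478,0,0]]}'; python3 rel.py 0.423 -0.217 0.15 91.5
```

```text
time_s: 0.6
position: [0.2966, 0.274, 0.2311]
tool_rot: [[-0.0, -0.031, 1.0], [-0.0, 1.0, 0.031], [-1.0, -0.0, -0.0]]
ft_force: [1.5, -0.8, 0.5]
grip_width: 0.0123
[ 0.0812 -0.4946  0.1112] [ 0.0046 -0.0002  0.0002] t 0.6 pos [0.2966 0.274  0.2311]
```

```bash

python3 -m crank '{"hand":[255,255,255,255,255],"translation":[[0,-0.05,0.01],[0,-0.1,0.02],[0,-0.15,0.03],[0,-0.2,0.04],[0,-0.245,0.055]],"dr":[[0,0,0],[0,0,0],[0,0,0],[0,0,0],[0,0,0]]}'
python3 -m crank '{"hand":[255,255,255,255,255],"translation":[[0.01,-0.045,0.01],[0.02,-0.09,0.02],[0.04,-0.14,0.035],[0.06,-0.19,0.05],[0.08,-0.235,0.056]],"dr":[[0,0,0],[0,0,0],[0,0,0],[0,0,0],[0,0,0]]}'; python3 rel.py 0.423 -0.217 0.013 91.5
```

```text
time_s: 1.1
position: [0.3572, 0.0317, 0.2314]
tool_rot: [[0.0, -0.026, 1.0], [0.0, 1.0, 0.026], [-1.0, 0.0, 0.0]]
ft_force: [1.8, 0.7, 0.4]
grip_width: -0.0003
time_s: 1.6
position: [0.4183, -0.1918, 0.155]
tool_rot: [[0.0, -0.026, 1.0], [-0.0, 1.0, 0.026], [-1.0, -0.0, 0.0]]
ft_force: [1.8, 0.4, 0.3]
grip_width: -0.0004
[ 0.142  -0.0253  0.004 ] [-0.0002  0.0005  0.0002] t 1.6 pos [ 0.4183 -0.1918  0.155 ]
```

```bash

python3 -m crank '{"hand":[255,255],"translation":[[0,-0.015,0],[0,-0.015,0]],"dr":[[0,0,0],[0,0,0]]}'
python3 rel.py 0.423 -0.217 0.013 91.5
python3 - <<'E'
from h import *
im,d=cams.get_image("scene"); cv2.imwrite("pics/s2.png",cv2.resize(im[170:320,110:310],(800,600),interpolation=cv2.INTER_CUBIC))
E
```

```text
time_s: 1.8
position: [0.4181, -0.206, 0.1553]
tool_rot: [[-0.001, -0.024, 1.0], [0.001, 1.0, 0.024], [-1.0, 0.001, -0.001]]
ft_force: [0.5, 1.4, -0.4]
grip_width: -0.0002
[ 0.1423 -0.0112  0.0048] [-0.0026 -0.001  -0.0009] t 1.8 pos [ 0.4181 -0.206   0.1553]
```

View pics/s2.png

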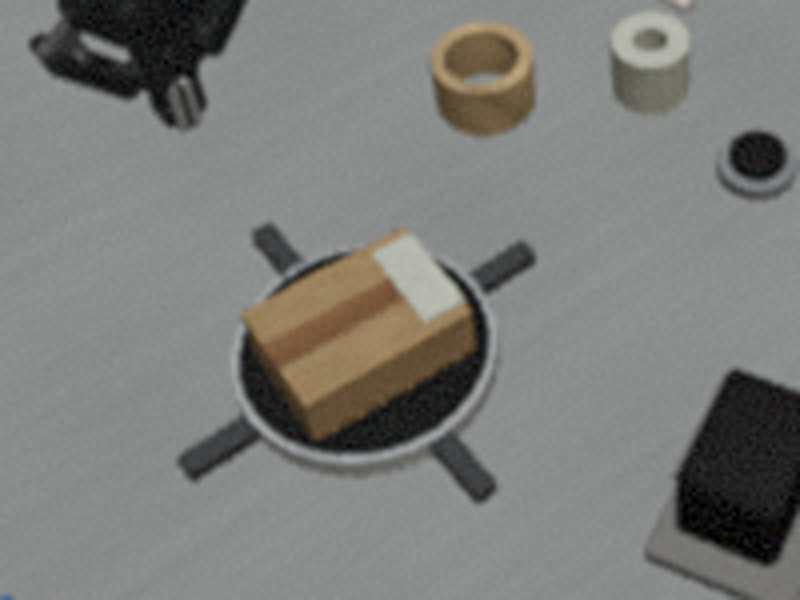

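The shut fingers show at (185,100), above and on the -y side of the near spoke at (275,250). The way down is clear.

```bash

python3 -m crank '{"hand":[255,255,255,255,255],"translation":[[0.02,-0.011,0.005],[0.06,-0.013,0.005],[0.1,-0.013,0.005],[0.13,-0.013,0.005],[0.14,-0.013,0.005]],"dr":[[-0.002,0,0],[-0.002,0,0],[-0.002,0,0],[-0.002,0,0],[-0.002,0,0]]}'
python3 -m crank '{"hand":[255],"translation":[[0,0,0]],"dr":[[0,0,0]]}'
python3 - <<'E'
from h import *; from rel import rel
s=sensors.observe(); print(s["position"],s["ft_force"])
c=np.array([.532,-.176]); off=.0225
for th in [0,8,16,24,32]:   # table turn after contact; spoke angle 181.5-th
    a=np.radians(181.5-th); p=c+.110*np.array([np.cos(a),np.sin(a)])-off*np.array([np.sin(a),-np.cos(a)])
    t,r=rel(s,*p,s["position"][2],91.5-th); print(th,p.round(4),t.round(4),r.round(3))
E
```

```text
time_s: 2.35
position: [0.4229, -0.2152, 0.0145]
tool_rot: [[-0.003, -0.03, 1.0], [0.003, 1.0, 0.03], [-1.0, 0.003, -0.003]]
ft_force: [0.3, 0.4, 0.2]
grip_width: -0.0002
time_s: 2.45
position: [0.4236, -0.2163, 0.0159]
tool_rot: [[-0.001, -0.029, 1.0], [0.001, 1.0, 0.029], [-1.0, 0.001, -0.001]]
ft_force: [0.5, -0.3, 0.1]
grip_width: 0.0002
[ 0.42360869 -0.21631485  0.01592801] [ 0.54431058 -0.31687246  0.06386364]
0 [ 0.4226 -0.2014] [ 0.      0.015  -0.0005] [ 0.003 -0.001 -0.001]
8 [ 0.4202 -0.1859] [ 0.      0.0305 -0.0026] [ 0.143 -0.001 -0.001]
16 [ 0.4199 -0.1702] [ 0.      0.0462 -0.0024] [ 0.283 -0.001 -0.001]
24 [ 0.4218 -0.1547] [ 0.0001  0.0617 -0.    ] [ 0.422 -0.001 -0.001]
32 [ 0.4258 -0.1396] [0.0001 0.0767 0.0045] [ 0.562 -0.001 -0.001]
```

```bash

python3 -m crank '{"hand":[255,255,255,255,255],"translation":[[0.003,0.015,0],[0.003,0.023,-0.002],[0.003,0.031,-0.003],[0.003,0.039,-0.0025],[0.003,0.046,-0.0024]],"dr":[[0,0,0],[0.07,0,0],[0.143,0,0],[0.213,0,0],[0.283,0,0]]}'
python3 - <<'E'
from h import *; from rel import rel
s=sensors.observe(); print(s["position"],s["ft_force"])
c=np.array([.532,-.176]); off=.0225
for th in [16,24,32,40,48,54]:
    a=np.radians(181.5-th); p=c+.110*np.array([np.cos(a),np.sin(a)])-off*np.array([np.sin(a),-np.cos(a)])
    t,r=rel(s,*p,.013,91.5-th); print(th,p.round(4),t.round(4),r.round(3))
im,d=cams.get_image("scene"); cv2.imwrite("pics/s3.png",cv2.resize(im[170:320,110:310],(800,600),interpolation=cv2.INTER_CUBIC))
E
```

```text
time_s: 2.95
position: [0.4203, -0.1705, 0.0144]
tool_rot: [[0.002, 0.254, 0.967], [-0.002, 0.967, -0.254], [-1.0, -0.001, 0.002]]
ft_force: [0.7, -1.4, -0.1]
grip_width: 0.0001
[ 0.42034461 -0.17051883  0.01435313] [ 0.68879661 -1.39358197 -0.08540922]
16 [ 0.4199 -0.1702] [ 0.0014  0.0001 -0.0005] [-0.004  0.002  0.001]
24 [ 0.4218 -0.1547] [ 0.0013  0.0157 -0.0027] [0.136 0.003 0.001]
32 [ 0.4258 -0.1396] [ 0.0013  0.0313 -0.0026] [0.275 0.003 0.001]
40 [ 0.4319 -0.1251] [ 0.0013  0.0468 -0.0004] [0.415 0.003 0.001]
48 [ 0.44   -0.1117] [0.0013 0.0619 0.004 ] [0.555 0.003 0.   ]
54 [ 0.4472 -0.1024] [0.0013 0.0727 0.0087] [0.659 0.003 0.   ]
```

View pics/s3.png

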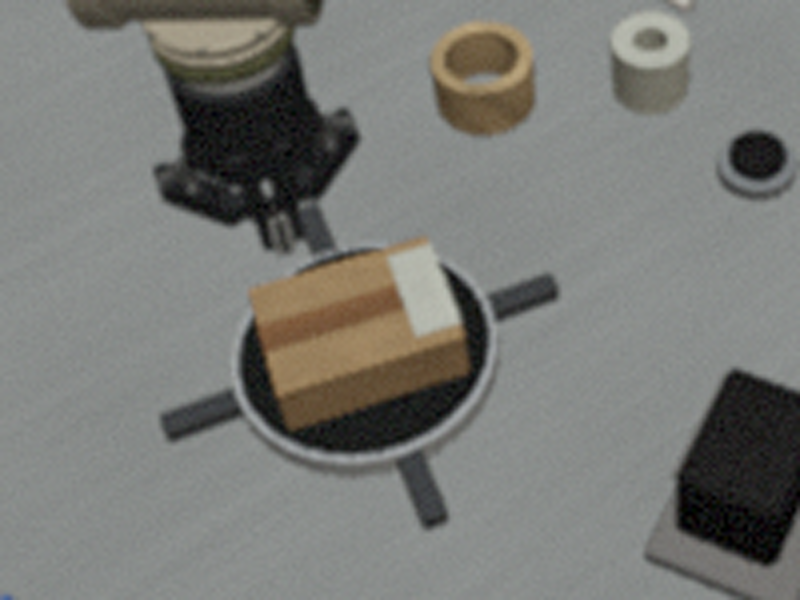

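The table has turned by about 15°, with the fingers (280,230) against the near spoke. I'll push on to about 40°, then 54°, and measure.

```bash

python3 -m crank '{"hand":[255,255,255,255,255],"translation":[[0.001,0.009,-0.002],[0.001,0.018,-0.003],[0.001,0.027,-0.003],[0.001,0.037,-0.002],[0.001,0.047,-0.0004]],"dr":[[0.08,0,0],[0.16,0,0],[0.24,0,0],[0.33,0,0],[0.415,0,0]]}'
cat > meas.py <<'E'
from h import *
def ang(n):
    im,d=cams.get_image(n); P=cloud(n,d); c0=np.array([.532,-.176]); R=np.hypot(P[...,0]-c0[0],P[...,1]-c0[1])
    hsv=cv2.cvtColor(im,cv2.COLOR_BGR2HSV)
    m=(R<.085)&(abs(P[...,2]-.07)<.008)&(im.max(-1)>70)
    m=cv2.morphologyEx(m.astype(np.uint8),cv2.MORPH_OPEN,np.ones((3,3)))>0
    q=P[m][:,:2]*1000; r=cv2.minAreaRect(q.astype(np.float32)); w,h=r[1]; a=r[2] if w>h else r[2]+90
    lab=m&(hsv[...,1]<50); v=P[lab][:,:2].mean(0)-P[m][:,:2].mean(0); va=np.degrees(np.arctan2(v[1],v[0]))
    a+=180*np.round((va-a)/180)
    e=np.linalg.eigh(np.cov(q.T))[1][:,1]; pa=np.degrees(np.arctan2(e[1],e[0])); pa+=180*np.round((va-pa)/180)
    g=(im.max(-1)<75)&(R>.09)&(R<.135)&(P[...,2]>.012)&(P[...,2]<.04)
    sp=np.degrees(np.arctan2(P[...,1][g]-c0[1],P[...,0][g]-c0[0]))
    nl,cc,st,_=cv2.connectedComponentsWithStats(g.astype(np.uint8)); sa=[]
    for i in range(1,nl):
        if 30<st[i,4]<160: e=P[cc==i].mean(0)[:2]-c0; sa.append((st[i,4],np.degrees(np.arctan2(e[1],e[0])).round(1)))
    print(n,"rect",np.round(r[0],1),np.round(r[1],1),round(a,1),"labvec",round(va,1),"pca",round(pa,1),"spokes",sa)
    return im
if __name__=="__main__":
    ang("scene");ang("top"); s=sensors.observe(); print(s["time_s"],s["position"],s["ft_force"].round(1))
E
python3 meas.py; python3 rel.py 0.4472 -.1024 .013 37.5
```

```text
time_s: 3.5
position: [0.4318, -0.1252, 0.0131]
tool_rot: [[0.002, 0.622, 0.783], [-0.001, 0.783, -0.622], [-1.0, 0.0, 0.002]]
ft_force: [-0.4, -0.8, -0.3]
grip_width: -0.0002
scene rect [ 532.3 -179.4] [111.6  83.6] 48.4 labvec 56.2 pca 49.2 spokes [(np.int32(69), np.float64(144.6)), (np.int32(78), np.float64(50.8)), (np.int32(83), np.float64(-125.4)), (np.int32(96), np.float64(-36.9))]
top rect [ 534.1 -177.1] [110.9  81.1] 48.0 labvec 47.7 pca 52.2 spokes [(np.int32(40), np.float64(-38.3)), (np.int32(46), np.float64(52.0)), (np.int32(50), np.float64(-129.9))]
3.6 [ 0.43188884 -0.12490708  0.01289766] [ 0.9 -0.8  0.7]
[-0.0001  0.0272 -0.0019] [ 0.2486  0.0019 -0.0006] t 3.6 pos [ 0.4319 -0.1249  0.0129]
```

Finger and table move 1:1, and the parcel is now at about 48.2°, so about 21° remain to reach 27°. I'll push 18°, then measure again.

```bash
python3 - <<'E'
from h import *; from rel import rel
s=sensors.observe()
c=np.array([.532,-.176]); off=.0225
for th in [46,52,58,61]:
    a=np.radians(181.5-th); p=c+.110*np.array([np.cos(a),np.sin(a)])-off*np.array([np.sin(a),-np.cos(a)])
    t,r=rel(s,*p,.013,91.5-th); print(th,p.round(4),t.round(4),r.round(3))
E
```

```text
46 [ 0.4378 -0.1149] [-0.0001  0.0115 -0.0015] [ 0.109  0.002 -0.   ]
52 [ 0.4447 -0.1054] [-0.0001  0.0232 -0.002 ] [ 0.214  0.002 -0.001]
58 [ 0.4525 -0.0967] [-0.0001  0.0349 -0.0013] [ 0.318  0.002 -0.001]
61 [ 0.4568 -0.0926] [-0.0001  0.0408 -0.0004] [ 0.371  0.002 -0.001]
```

```bash

python3 -m crank '{"hand":[255,255,255,255,255],"translation":[[0,0.008,-0.001],[0,0.0165,-0.002],[0,0.025,-0.002],[0,0.031,-0.0015],[0,0.035,-0.0013]],"dr":[[0.075,0,0],[0.15,0,0],[0.23,0,0],[0.285,0,0],[0.318,0,0]]}'
python3 meas.py; python3 meas.py; python3 - <<'E'
from h import *; from rel import rel
s=sensors.observe()
c=np.array([.532,-.176]); off=.0225
for th in [59,60,61,62]:
    a=np.radians(181.5-th); p=c+.110*np.array([np.cos(a),np.sin(a)])-off*np.array([np.sin(a),-np.cos(a)])
    t,r=rel(s,*p,.013,91.5-th); print(th,p.round(4),t.round(4),r.round(3))
E
```

```text
time_s: 4.1
position: [0.4523, -0.0976, 0.0125]
tool_rot: [[0.001, 0.834, 0.552], [-0.001, 0.552, -0.834], [-1.0, 0.0, 0.001]]
ft_force: [-0.4, -1.2, 0.6]
grip_width: -0.0
scene rect [ 531.9 -179.7] [112.   82.1] 31.2 labvec 36.1 pca 31.3 spokes [(np.int32(83), np.float64(126.0)), (np.int32(71), np.float64(-143.5)), (np.int32(83), np.float64(32.6)), (np.int32(102), np.float64(-54.5))]
top rect [ 533.3 -177.2] [110.7  80.5] 31.6 labvec 33.8 pca 47.1 spokes [(np.int32(45), np.float64(35.2)), (np.int32(37), np.float64(-55.7)), (np.int32(47), np.float64(-147.3))]
4.2 [ 0.45243989 -0.09764506  0.01246736] [-0.3  0.2 -0.1]
scene rect [ 532.  -179.7] [112.1  82.7] 30.2 labvec 36.2 pca 30.4 spokes [(np.int32(79), np.float64(125.6)), (np.int32(71), np.float64(-144.0)), (np.int32(86), np.float64(32.2)), (np.int32(100), np.float64(-54.9))]
top rect [ 533.1 -177. ] [110.4  80.9] 30.9 labvec 33.9 pca 46.6 spokes [(np.int32(47), np.float64(35.2)), (np.int32(37), np.float64(-55.7)), (np.int32(44), np.float64(-147.2))]
4.3 [ 0.452126   -0.09790863  0.01223737] [-0.7  0.   0.6]
59 [ 0.4539 -0.0953] [-0.0008  0.0029 -0.0012] [ 0.019  0.001 -0.   ]
60 [ 0.4553 -0.094 ] [-0.0008  0.0049 -0.0015] [ 0.036  0.001 -0.   ]
61 [ 0.4568 -0.0926] [-0.0008  0.0068 -0.0018] [ 0.053  0.001 -0.   ]
62 [ 0.4583 -0.0913] [-0.0008  0.0087 -0.0021] [ 0.071  0.001 -0.   ]
```

```bash

python3 -m crank '{"hand":[255,255,255,255],"translation":[[0,0.0025,-0.0005],[0,0.005,-0.0012],[0,0.007,-0.0018],[0,0.007,-0.0018]],"dr":[[0.02,0,0],[0.04,0,0],[0.056,0,0],[0.056,0,0]]}'
cat > fine.py <<'E'
from h import *
def rectang(P,m,near):
    m=cv2.morphologyEx(m.astype(np.uint8),cv2.MORPH_OPEN,np.ones((3,3)))>0
    q=P[m][:,:2]*1000; q=q.astype(np.float32); r=cv2.minAreaRect(q); a=r[2]; a+=90*np.round((near-a)/90)
    # robust: fit the sides by extreme-percentile lines
    best=min(np.arange(near-12,near+12,.1),key=lambda t:np.ptp(np.percentile(q@[np.cos(np.radians(t)),np.sin(np.radians(t))],[1,99]))+np.ptp(np.percentile(q@[-np.sin(np.radians(t)),np.cos(np.radians(t))],[1,99])))
    return round(a,1),round(best,1),np.round(r[0],1),np.round(r[1],1)
for n in("scene","top"):
    F=[cams.get_image(n) for _ in range(6)]; d=np.median([f[1] for f in F],0); im=np.mean([f[0] for f in F],0).astype(np.uint8)
    np.savez(f"{n}1.npz",im=im,d=d)
    P=cloud(n,d); 
    R=np.hypot(P[...,0]-.532,P[...,1]+.176); print(n,"parcel",rectang(P,(R<.085)&(abs(P[...,2]-.07)<.008)&(im.max(-1)>70),27))
    S=np.hypot(P[...,0]-.7533,P[...,1]+.0627); print(" head",rectang(P,(S<.08)&(abs(P[...,2]-.096)<.008),27)); print(" foot",rectang(P,(S<.08)&(abs(P[...,2]-.0115)<.005),27))
im=np.load("top1.npz")["im"]; cv2.imwrite("pics/c4.png",cv2.resize(im[125:275,260:460],(800,600),interpolation=cv2.INTER_CUBIC))
E
python3 fine.py
```

```text
time_s: 4.7
position: [0.4571, -0.0922, 0.0118]
tool_rot: [[0.0, 0.864, 0.503], [0.0, 0.503, -0.864], [-1.0, 0.0, 0.0]]
ft_force: [1.1, -0.4, 0.5]
grip_width: -0.0
scene parcel (np.float64(27.1), np.float64(27.3), array([ 531.7, -179.6]), array([111.1,  80.7]))
 head (np.float64(26.9), np.float64(28.1), array([752.9, -64.4]), array([62.7, 79.1]))
 foot (np.float64(27.4), np.float64(27.8), array([754.1, -63.8]), array([90.3, 88.9]))
top parcel (np.float64(26.9), np.float64(27.7), array([ 533.1, -177. ]), array([110.3,  80.4]))
 head (np.float64(26.4), np.float64(28.5), array([753.8, -61.3]), array([62.3, 78.7]))
 foot (np.float64(26.7), np.float64(26.6), array([754.9, -61. ]), array([88.9, 89. ]))
```

View pics/c4.png

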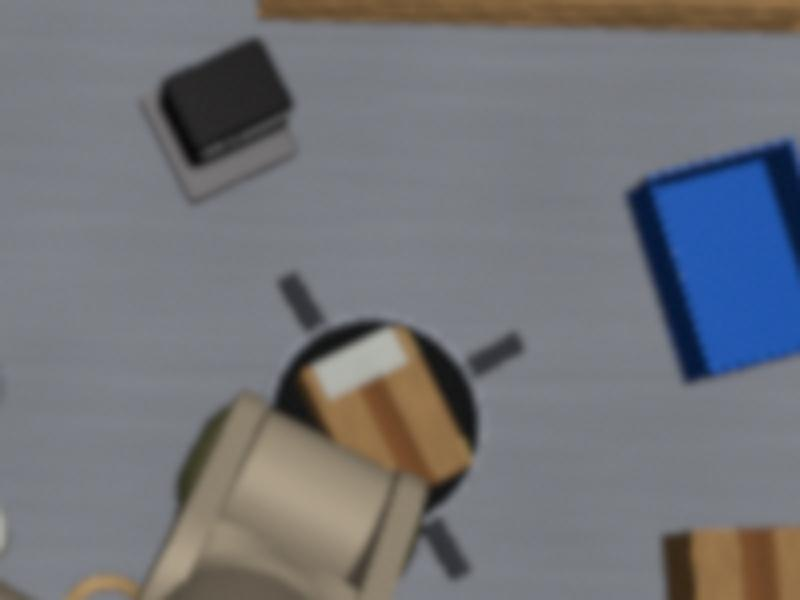

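The top view shows the label end (355,360) facing the scanner (228,115). The parcel reads 26.9–27.7° and the scanner about 27°, so it faces squarely. I'll back off, rise and move above the button.

```bash

python3 -m crank '{"hand":[255,255,255,255,255],"translation":[[0,-0.008,0],[0,-0.018,0],[-0.03,-0.02,0],[-0.075,-0.02,0],[-0.12,-0.02,0]],"dr":[[0,0,0],[0,0,0],[0,0,0],[0,0,0],[0,0,0]]}'
python3 rel.py .5545 .1202 .10 30
```

```text
time_s: 5.8
position: [0.4384, -0.1027, 0.1329]
tool_rot: [[-0.002, 0.865, 0.502], [0.001, 0.502, -0.865], [-1.0, -0.001, -0.002]]
ft_force: [0.2, -0.6, 0.6]
grip_width: 0.0003
[ 0.0329  0.2124 -0.1344] [ 0.0026 -0.0016  0.001 ] t 5.8 pos [ 0.4384 -0.1027  0.1329]
```

```bash

python3 -m crank '{"hand":[255,255,255,255,255],"translation":[[0,0.03,-0.019],[0,0.068,-0.043],[0,0.106,-0.067],[0,0.144,-0.091],[0,0.18,-0.114]],"dr":[[0,0,0],[0,0,0],[0,0,0],[0,0,0],[0,0,0]]}'
python3 -m crank '{"hand":[255,255,255,255,255],"translation":[[0.01,0.02,-0.013],[0.025,0.032,-0.02],[0.05,0.0325,-0.0205],[0.072,0.0325,-0.0205],[0.072,0.0325,-0.0205]],"dr":[[0,0,0],[0,0,0],[0,0,0],[0,0,0],[0,0,0]]}'
python3 rel.py .5545 .1202 .022 30
python3 fine.py
python3 - <<'E'
from h import *
im=np.load("scene1.npz")["im"]; cv2.imwrite("pics/s5.png",cv2.resize(im[160:310,180:380],(800,600),interpolation=cv2.INTER_CUBIC))
E
```

```text
time_s: 6.3
position: [0.538, 0.0877, 0.1316]
tool_rot: [[-0.0, 0.864, 0.503], [-0.0, 0.503, -0.864], [-1.0, -0.0, -0.0]]
ft_force: [0.8, 0.6, -0.5]
grip_width: 0.0001
time_s: 6.8
position: [0.5537, 0.12, 0.0571]
tool_rot: [[-0.006, 0.864, 0.503], [-0.0, 0.503, -0.864], [-1.0, -0.005, -0.003]]
ft_force: [-0.1, -0.5, 0.8]
grip_width: 0.0002
[0.0351 0.001  0.0003] [ 0.0031 -0.003   0.0054] t 6.8 pos [0.5537 0.12   0.0571]
scene parcel (np.float64(27.7), np.float64(27.9), array([ 531.8, -179.8]), array([110.9,  80.9]))
 head (np.float64(27.4), np.float64(26.3), array([753.1, -64.4]), array([62.6, 78.7]))
 foot (np.float64(27.5), np.float64(27.4), array([754.1, -63.7]), array([90.3, 89.6]))
top parcel (np.float64(27.5), np.float64(26.5), array([ 532.9, -177.1]), array([110.4,  80.3]))
 head (np.float64(26.5), np.float64(28.3), array([753.5, -61.3]), array([62.2, 78.7]))
 foot (np.float64(27.0), np.float64(26.6), array([755. , -60.8]), array([89.3, 89. ]))
```

View pics/s5.png

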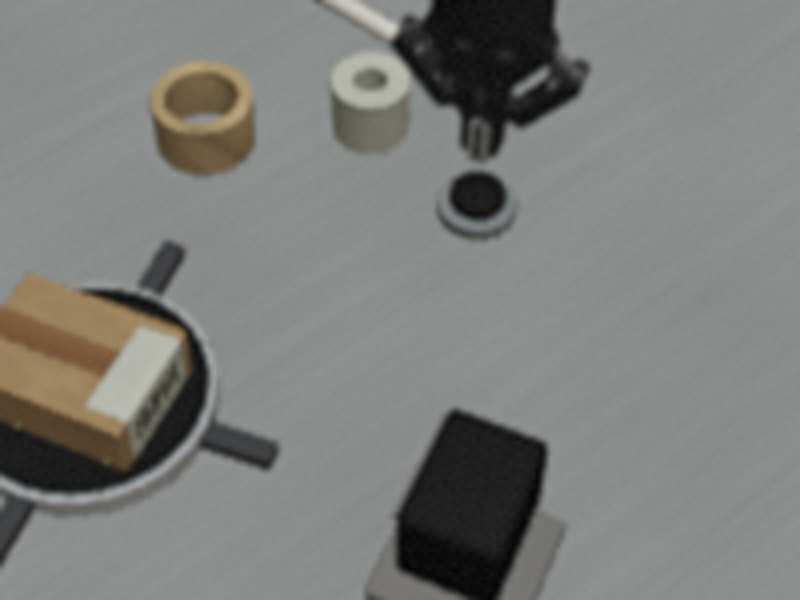

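The finger (480,140) is right over the button (478,195), and the parcel still reads about 27.4°. Now I'll press gradually and watch the force.

```bash

python3 -m crank '{"hand":[255,255,255,255,255],"translation":[[0.015,0.0005,0],[0.027,0.0005,0],[0.032,0.0005,0],[0.035,0.0005,0],[0.035,0.0005,0]],"dr":[[0,0,0],[0,0,0],[0,0,0],[0,0,0],[0,0,0]]}'
python3 -m crank '{"hand":[255,255,255],"translation":[[0.002,0,0],[0.004,0,0],[0.004,0,0]],"dr":[[0,0,0],[0,0,0],[0,0,0]]}'
```

```text
time_s: 7.9
position: [0.5561, 0.1209, 0.0246]
tool_rot: [[-0.001, 0.864, 0.503], [0.0, 0.503, -0.864], [-1.0, -0.0, -0.0]]
ft_force: [-0.9, -0.3, 0.1]
grip_width: -0.0002
time_s: 8.2
position: [0.5564, 0.1209, 0.021]
tool_rot: [[0.001, 0.864, 0.503], [0.0, 0.503, -0.864], [-1.0, 0.001, 0.0]]
ft_force: [0.3, 0.1, 2.4]
grip_width: 0.0002
```

```bash

python3 -m crank '{"hand":[255,255,255],"translation":[[0.002,0,0],[0.004,0,0],[0.004,0,0]],"dr":[[0,0,0],[0,0,0],[0,0,0]]}'
python3 -m crank '{"hand":[255,255],"translation":[[0.0015,0,0],[0.0015,0,0]],"dr":[[0,0,0],[0,0,0]]}'
python3 -m crank '{"hand":[255,255],"translation":[[0.0015,0,0],[0.0015,0,0]],"dr":[[0,0,0],[0,0,0]]}'
```

```text
time_s: 8.5
position: [0.5564, 0.1209, 0.0169]
tool_rot: [[0.001, 0.864, 0.503], [0.0, 0.503, -0.864], [-1.0, 0.001, 0.0]]
ft_force: [0.7, 0.8, 4.3]
grip_width: 0.0001
time_s: 8.7
position: [0.5564, 0.1209, 0.016]
tool_rot: [[0.001, 0.864, 0.503], [-0.0, 0.503, -0.864], [-1.0, 0.001, 0.001]]
ft_force: [-0.4, -1.3, 8.8]
grip_width: -0.0001
time_s: 8.9
position: [0.5565, 0.1209, 0.0158]
tool_rot: [[0.002, 0.864, 0.503], [-0.0, 0.503, -0.864], [-1.0, 0.002, 0.001]]
ft_force: [-5.5, 0.8, 20.9]
grip_width: -0.0001
```

It bottomed out at z=0.0158 with 21 N, about 6 mm below the top. I'll release, move up clear and check.

```bash

python3 -m crank '{"hand":[255,255,255,255,255],"translation":[[-0.004,0,0],[-0.012,0,0],[-0.04,0,0],[-0.08,0,0],[-0.12,0,0]],"dr":[[0,0,0],[0,0,0],[0,0,0],[0,0,0],[0,0,0]]}'
python3 -m crank '{"hand":[255,255],"translation":[[0,0,0],[0,0,0]],"dr":[[0,0,0],[0,0,0]]}'
python3 fine.py; python3 - <<'E'
from h import *
z=np.load("scene1.npz"); im,d=z["im"],z["d"]; P=cloud("scene",d); rb=np.hypot(P[...,0]-.5545,P[...,1]-.1195)
print("button z",np.median(P[rb<.012][:,2]))
cv2.imwrite("pics/s6.png",cv2.resize(im[100:310,100:380],(800,600),interpolation=cv2.INTER_CUBIC))
E
```

```text
time_s: 9.4
position: [0.5554, 0.1209, 0.1346]
tool_rot: [[-0.003, 0.864, 0.503], [-0.0, 0.503, -0.864], [-1.0, -0.002, -0.001]]
ft_force: [0.7, 0.1, -0.1]
grip_width: 0.0
time_s: 9.6
position: [0.5559, 0.1209, 0.1341]
tool_rot: [[0.0, 0.864, 0.503], [-0.0, 0.503, -0.864], [-1.0, 0.0, 0.0]]
ft_force: [-0.4, -0.3, 0.1]
grip_width: -0.0
scene parcel (np.float64(27.1), np.float64(27.9), array([ 531.6, -179.7]), array([111.2,  80.3]))
 head (np.float64(27.0), np.float64(28.5), array([753.1, -64.6]), array([62.7, 79.1]))
 foot (np.float64(27.1), np.float64(27.1), array([754.2, -64. ]), array([90.1, 88.6]))
top parcel (np.float64(27.4), np.float64(26.2), array([ 532.8, -177. ]), array([110.5,  80.2]))
 head (np.float64(26.7), np.float64(28.2), array([754.1, -61.3]), array([61.7, 78.7]))
 foot (np.float64(27.4), np.float64(27.0), array([754.9, -60.6]), array([89.9, 89. ]))
button z 0.18282301381258825
```

View pics/s6.png

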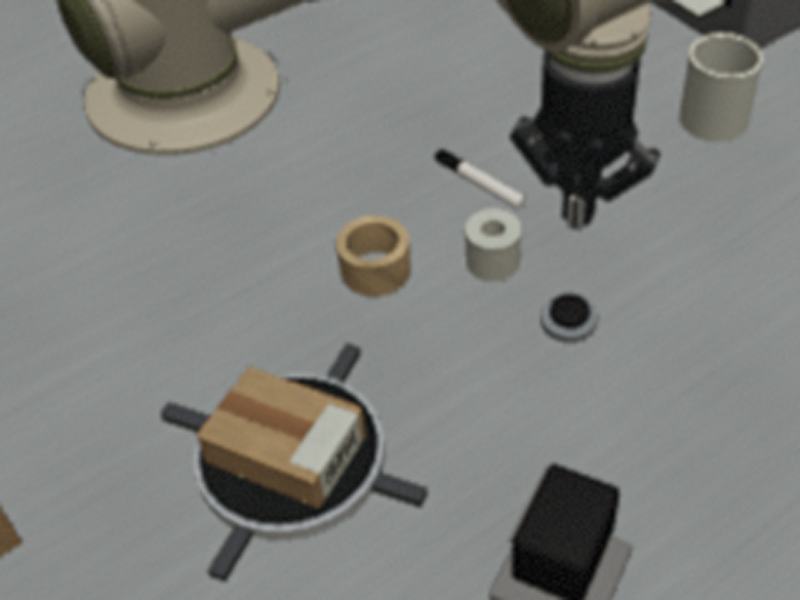

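The button (570,312) is up again and untouched, and the label faces the scanner. The rolls and pen are where they were, and the arm is clear, so I'm handing in.

```bash
python3 -c "
from rig import env; print(env.close_job())"
```

```text
the job is handed in; nothing more can be done
None
```

I turned the parcel to face the scanner, then pressed the scan button fully and released it. The job was handed in about 10 s into the 58 s limit, with the arm clear of everything.

- **Turning:** I pushed the turntable clockwise by its near spoke with the shut fingers, about 61°. At the last check the parcel's heading read 27.1° and 27.4° from the two cameras. The scanner read 26.7–27.4° by the same fit. A second, coarser fit scattered more, at 26.2–27.9° for the parcel and 27.0–28.5° for the scanner.
- **Button:** I pressed it only after the turn was checked. It bottomed out about 6 mm down at 21 N.
- **Check that failed:** my depth reading of the button's height after release hit the gripper instead, so it was useless. That the button came up rests on the last picture and on the force falling back to zero.
- **Bystanders:** the tape roll, label roll, marker and mug look undisturbed in the last picture. I did not re-measure their positions. The bottle, spare carton and blue bin are not properly in that view; the arm did not work near the last two, and crossed above the bottle's height.

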